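# Find the green-capped jar in a closed packing box

### The job

One of the two closed white boxes holds the jar with the green cap, the other a jar with an orange cap; a box shows which only when its lid is lifted. Lay the lid of the green jar's box flat on the bench, knob up, and stand the green-capped jar upright in the blue tray, set down gently and not dropped. At the end the other box must be closed with its lid, so put that lid back if you lifted it.

Things in the scene. Friction and masses are not known exactly. Their poses are not given: they have to be found in the camera images.
- lid_a: White lift-off lid, loose, about 150 g, at first closed on its box, square and centred. Plate 140 x 140 x 5 mm, below it a lip 122 mm square, 5 mm deep (5 mm play in the box); on top a central round black knob 24 mm across, 36 mm tall. Origin: centre of the lip's lower edge, z up: plate 5 to 10 mm, knob 10 to 46 mm above it. Origin 67 mm above the bench when closed, 0 when laid flat.
- lid_b: The other lid, exactly like lid_a, closed on the other box. The boxes are alike and fixed: white, 140 mm square, 72 mm high, walls and floor 4 mm, one left and one right of the tray. Either may hold the green-capped jar: it is the box whose lid the jar stands under. Origin and axes as for lid_a.
- jar_a: Cream jar with a green cap: a plain upright cylinder 44 mm across, 60 mm tall, about 150 g, loose, standing on the floor of its box (4 mm above the bench) within 5 mm of the box's middle. Origin: centre of its underside, z up. The other box holds a like jar with an orange cap.
- tray: Shallow open blue tray, fixed, empty: 140 mm along its x, 160 mm along its y, 22 mm high, walls and floor 4 mm. Origin: centre of its underside. It lies ahead of the robot between the boxes. The bench on the robot's side of it is clear for a lid: 0.36 to 0.53 m ahead of the robot's base, 0.15 m to either side.
Things that resemble listed ones, but are neither listed nor needed, are in the scene too. What is shaped like the lid_a but pink or purple is not meant.

How it is judged:
By the outcome, as a careful person would: the job done as asked, in the order asked, and still so for the second after the job is handed in, with the robot touching nothing.
It also fails if it takes over 64 s, if anything falls off the work surface, if the arm or the gripper's body presses on something with over 40 N, if the wrist force passes 120 N, or if a joint passes its speed limit or range.

### The arm

A 7-joint arm with a two-finger parallel gripper is mounted at the origin on the work surface. World frame = base frame: x ahead of the robot, y to its left, z up, the work surface at z = 0. Lengths are in m, angles in rad, forces in N, time in s.
With the tool pointing down it reaches from about 0.35 to 0.775 m from the base axis. Payload 3.1 kg.
Tool frame: the origin (TCP) lies at the very end of the fingers, on their centre line; the grasp point (between the pads) lies tcp_to_grasp behind it (tcp_to_grasp is the distance from the TCP to the grasp point, in m); z points along the fingers, y is the line along which they close (so a half turn about z gives the same grasp; the last joint's range is limited). The gripper opens to 85 mm and grips with 20 to 120 N. Pads are 22 mm wide; open, the fingers measure 114 mm over their backs; the gripper's body (76 mm by 85 mm) begins 54 mm behind the grasp point. The pads swing forward as they close: fully open they stand 13 mm farther back than shut.
Start: joints at [-1.186, 0.311, 0.014, 1.512, -0.004, 1.319, -0.027], TCP at [0.228, 0.501, 0.231] pointing down, gripper open.
Joint ranges: [-2.7, 2.7], [-0.3, 1.91], [-1.27, 1.3], [0.12, 2.57], [-1.44, 4.58], [0.2, 2.03], [-3.05, 3.05]. Speed limits (rad/s): [2.79, 2.79, 3.14, 3.14, 3.14, 3.14, 3.14].

### API

Orientations are given as [roll, pitch, yaw] about the fixed x, y, z axes, in that order (R = Rz(yaw) Ry(pitch) Rx(roll)).
In Python, from bench import observe, snapshot, get_calibration, close_job, tcp_to_grasp gives the robot as it stands.
- The arm moves only by the shell command python3 -m crank 'ROWS' [FORCE]. ROWS is JSON, a list of rows, each a list of 7 numbers: the turn, a rotation vector about the tool's x, y, z in rad, then the shift along the tool's x, y, z in m, then the opening, from 0 (shut) to 1 (fully open). A call has exactly 5 rows; each row shifts and turns the commanded pose from where the row before left it, along the tool's axes as they then stand; what a row does not reach is not made up. A row lasts 1/8 s, in which the tool goes at most 62.5 mm and 10.7 degrees, less where a joint would pass 70% of its speed; a pose out of reach is approached as far as the arm can. A call is refused whole if a number of a shift passes 0.0625 or a number of a turn 0.188, either way. A call with a gripper value outside its range is refused whole. The fingers move at their own pace and stop on an object; FORCE is the grip in N (left out, the last holds). Time passes only in rows, so rows that do not move let the fingers close, or fill a call up. It gives the time, the measured TCP pose, the force, the opening and the grip force at its end, in the units of the state.
- observe(): the state, without advancing time (a new reading comes with each control period).
- snapshot(name): name is "side" or "top" or "wrist"; returns (picture, depth): 480x640x3 uint8, red, green, blue; 480x640 float32, m along the optical axis (not along the pixel's ray), 0 where there is no reading.
- get_calibration(name): a dict with "fx", "fy", "cx", "cy" (pixels), "world_from_camera" (4x4, takes a point from camera to world coordinates). Camera axes: x right, y down, z forward; pixel columns grow to the right and rows downward; lengths in m; the calibration is good to about 2 mm. A picture is of the moment at which its call begins: read the wrist's pose just before it. get_calibration takes no time and is no camera call; for the wrist camera it gives the pose at the moment of the call.
- close_job(): hands the job in; it is judged then, once.
The state is a dict: "time_s": time; "joint_positions": joint angles; "joint_velocities": joint speeds; "joint_torque": joint torques, N m; "ee_pos": TCP position; "eef_rot": TCP orientation; "force": force on the tool from outside, world axes, zero at the start; "wrist_torque": the same for the moment, N m; "opening": finger opening in m; "finger_force": force on a finger pad.
Only numpy, scipy, OpenCV 4.12 (cv2) and the standard library are available. Lean on these libraries where they do the work, as an engineer would, in place of code of your own. Each camera call takes 0.05 s, during which the arm holds its last target. There are 200 camera calls.

## Working session

There is one attempt and no reset: what is moved stays moved. The work goes in short steps, Python scripts to look and compute and a shell command to move; the robot and the scene stay as the last step left them, time stands still between calls to the robot, and variables do not carry over. Pictures are saved under pics/ and viewed, at most 10 in all, crops included, and the job is handed in when it is done.

```bash
mkdir -p pics
cat > h.py <<'E'
import numpy as np,cv2
from bench import *
from scipy.spatial.transform import Rotation as R
def snap(n,f):
    c=get_calibration(n);p,d=snapshot(n)
    cv2.imwrite(f'pics/{f}.png',p[:,:,::-1]);np.savez(f'pics/{f}.npz',d=d,T=c['world_from_camera'],k=[c[x] for x in('fx','fy','cx','cy')])
def cloud(f):
    z=np.load(f'pics/{f}.npz');d=z['d'];fx,fy,cx,cy=z['k'];v,u=np.mgrid[:480,:640]
    P=np.stack([(u-cx)/fx*d,(v-cy)/fy*d,d],-1);T=z['T'];W=P@T[:3,:3].T+T[:3,3];W[d==0]=np.nan;return W
E
python3 - <<'E'
from h import *
snap('top','top0');s=observe();print(s['ee_pos'],s['eef_rot'],s['opening'],tcp_to_grasp,get_calibration('top')['world_from_camera'])
E
```

```text
[0.22737917 0.5000166  0.23023778] [-3.13928173e+00  1.07402562e-04  2.71488956e+00] 0.08523946889973301 0.0187 [[ 1.99169708e-02 -9.83222265e-01  1.81320962e-01  2.61334958e-01]
 [-9.99797243e-01 -2.01243321e-02  6.96229991e-04 -8.49096730e-02]
 [ 2.96441443e-03 -1.81298065e-01 -9.83423726e-01  1.44459621e+00]
 [ 0.00000000e+00  0.00000000e+00  0.00000000e+00  1.00000000e+00]]
```

View pics/top0.png

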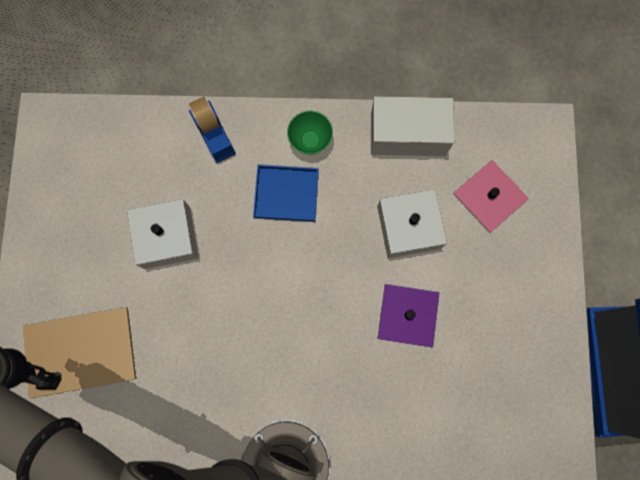

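The top view shows white boxes at about px (163,233) and (413,222), the blue tray at (287,193), and distractor lids in pink (491,195) and purple (409,315).

Run:
```python
from h import *
W=cloud('top0');im=cv2.imread('pics/top0.png')
def rep(n,c,r,lo,hi):
    u,v=c;m=np.zeros((480,640),bool);m[v-r:v+r,u-r:u+r]=1
    m&=(W[...,2]>lo)&(W[...,2]<hi);P=W[m]
    q=cv2.minAreaRect(P[:,:2].astype(np.float32));print(n,len(P),P.mean(0).round(4),np.round(q[0],4),np.round(q[1],4),q[2])
for n,c in(('L',(163,233)),('R',(413,222))):
    rep(n+' plate',c,45,.068,.085);rep(n+' knob',c,30,.095,.13)
b=im.astype(int);m=(b[...,0]>b[...,2]+50);m[:,:240]=0;m[:150]=0;m[:,340:]=0;m[240:]=0
P=W[m];q=cv2.minAreaRect(P[:,:2].astype(np.float32));print('tray',q,P.mean(0),np.nanpercentile(P[:,2],[5,50,95]))
print(W[193,287],W[280,287])
```

```text
L plate 3108 [0.5526 0.3191 0.0774] [0.5542 0.3209] [0.1422 0.1427] 13.02712345123291
L knob 100 [0.553  0.3187 0.1107] [0.5545 0.3204] [0.024  0.0231] 22.299888610839844
R plate 3053 [ 0.5918 -0.3017  0.0779] [ 0.5939 -0.303 ] [0.1425 0.1426] 11.301091194152832
R knob 88 [ 0.5919 -0.3009  0.1118] [ 0.5918 -0.3012] [0.021  0.0222] 82.78777313232422
tray ((0.6741563081741333, 0.01723238080739975), (0.1542714387178421, 0.14169633388519287), 85.61748504638672) [nan nan nan] [-0.00027873  0.00541097  0.02241349]
[0.67770504 0.01450003 0.00657498] [0.44930125 0.00749106 0.00336038]
```

```bash
cat >> h.py <<'E'
def go(x,y,z,yaw=None):
    "tool-axis shift (and turn about tool z first) from the present pose to a target, tool down"
    s=observe();r=R.from_euler('xyz',s['eef_rot']);yw=s['eef_rot'][2]
    t=R.from_euler('xyz',[np.pi,0,yw if yaw is None else yaw])
    print('t',s['time_s'],'pos',np.round(s['ee_pos'],4),'yaw',round(yw,4),'open',round(s['opening'],4),'F',np.round(s['force'],1))
    print('turn',(r.inv()*t).as_rotvec().round(4),'shift now-axes',r.inv().apply(np.array([x,y,z])-s['ee_pos']).round(4),'after turn',t.inv().apply(np.array([x,y,z])-s['ee_pos']).round(4))
E
python3 -m crank '[[0,0,0,-0.046,-0.003,0.004,0.7],[0,0,0,-0.046,-0.003,0.006,0.7],[0,0,0,-0.046,-0.004,0.006,0.7],[0,0,0,-0.046,-0.004,0.006,0.7],[0,0,0,-0.046,-0.004,0.006,0.7]]' 40
python3 -m crank '[[0,0,0,-0.046,-0.004,0.006,0.7],[0,0,0,-0.046,-0.004,0.006,0.7],[0,0,0,-0.046,-0.003,0.006,0.7],[0,0,0,0,0,0,0.7],[0,0,0,0,0,0,0.7]]'
python3 - <<'E'
from h import *
go(.5537,.320,.084);snap('wrist','w1')
E
```

```text
time_s: 0.68
ee_pos: [0.4303, 0.388, 0.2024]
eef_rot: [-3.14, -0.001, 2.715]
force: [-0.4, 0.3, -0.0]
opening: 0.0595
finger_force: 0.0
time_s: 1.3
ee_pos: [0.5497, 0.3224, 0.1844]
eef_rot: [-3.141, -0.002, 2.715]
force: [0.3, 0.2, -0.0]
opening: 0.0597
finger_force: 0.0
t 1.3 pos [0.5497 0.3224 0.1844] yaw 2.7151 open 0.0597 F [ 0.3  0.2 -0. ]
turn [-0.0009 -0.0022  0.    ] shift now-axes [-0.0049 -0.0004  0.1004] after turn [-0.0047 -0.0005  0.1004]
```

View pics/w1.png

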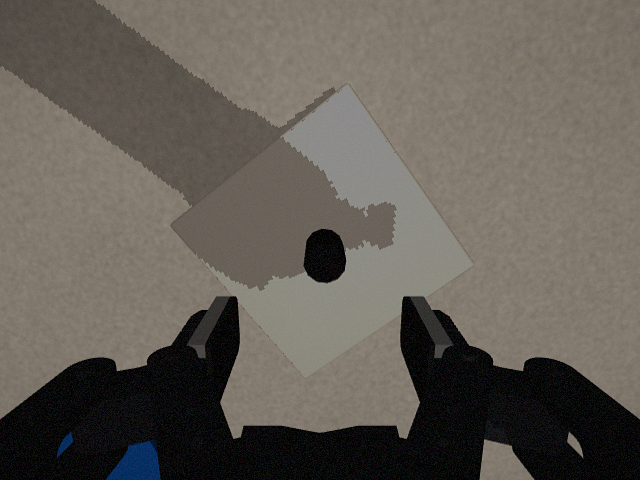

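The wrist view shows the knob at about (325,256), centred between the fingers. I'll check it against the wrist depth while going down most of the way.

```bash
python3 - <<'E'
from h import *
W=cloud('w1')
def rep(lo,hi,b):
    P=W[b];P=P[(P[:,2]>lo)&(P[:,2]<hi)];q=cv2.minAreaRect(P[:,:2].astype(np.float32));print(len(P),P.mean(0),q)
rep(.105,.13,np.s_[220:290,290:360].__class__ and (slice(220,290),slice(290,360)))
rep(.068,.085,(slice(60,400),slice(150,500)))
E
python3 -m crank '[[0,0,0,-0.005,-0.0005,0.02,0.7],[0,0,0,0,0,0.03,0.7],[0,0,0,0,0,0.02,0.7],[0,0,0,0,0,0,0.7],[0,0,0,0,0,0,0.7]]'
```

```text
time_s: 1.98
ee_pos: [0.5548, 0.3209, 0.1166]
eef_rot: [3.14, 0.001, 2.717]
force: [0.4, 0.9, 0.4]
opening: 0.0599
finger_force: 0.0Traceback (most recent call last):
  File "<stdin>", line 5, in <module>
  File "<stdin>", line 4, in rep
IndexError: boolean index did not match indexed array along axis 1; size of axis is 70 but size of corresponding boolean axis is 3
```

Run:
```python
from h import *
W=cloud('w1')
def rep(lo,hi,a,b,c,d):
    P=W[a:b,c:d].reshape(-1,3);P=P[(P[:,2]>lo)&(P[:,2]<hi)];q=cv2.minAreaRect(P[:,:2].astype(np.float32));print(len(P),P.mean(0),q)
rep(.105,.13,220,290,290,360)
rep(.068,.085,60,400,150,500)
go(.554,.320,.084)
```

```text
1440 [0.55488976 0.32356036 0.11240131] ((0.5558279752731323, 0.3232564628124237), (0.023229921236634254, 0.023018881678581238), 28.029983520507812)
44228 [0.55037776 0.32538192 0.07690966] ((0.55598384141922, 0.3231229782104492), (0.13971400260925293, 0.1400126814842224), 12.815996170043945)
t 1.975 pos [0.5548 0.3209 0.1166] yaw 2.7167 open 0.0599 F [0.4 0.9 0.4]
turn [0.0019 0.0006 0.    ] shift now-axes [ 0.0004 -0.0012  0.0326] after turn [ 0.0004 -0.0011  0.0326]
```

```bash
python3 -m crank '[[0,0,0,0,0.001,0.02,0.7],[0,0,0,0,0,0.011,0.7],[0,0,0,0,0,0,0.7],[0,0,0,0,0,0,0.1],[0,0,0,0,0,0,0.1]]' 60
python3 -m crank '[[0,0,0,0,0,0,0.1],[0,0,0,0,0,0,0.1],[0,0,0,0,0,0,0.1],[0,0,0,0,0,0,0.1],[0,0,0,0,0,0,0.1]]' 60
```

```text
time_s: 2.6
ee_pos: [0.5562, 0.321, 0.0853]
eef_rot: [3.139, 0.001, 2.715]
force: [1.5, 2.1, 1.9]
opening: 0.024
finger_force: 1.1
time_s: 3.22
ee_pos: [0.5562, 0.3209, 0.0856]
eef_rot: [3.139, 0.001, 2.715]
force: [0.3, 0.4, 5.3]
opening: 0.0221
finger_force: 59.4
```

```bash
python3 -m crank '[[0,0,0,0,0,-0.01,0.1],[0,0,0,0,0,-0.03,0.1],[0,0,0,0,0,-0.04,0.1],[0,0,0,0,0,-0.02,0.1],[0,0,0,0,0,0,0.1]]'
python3 -m crank '[[0,0,0,0,-0.03,0,0.1],[0,0,0,0,-0.05,0,0.1],[0,0,0,0,-0.05,0,0.1],[0,0,0,0,-0.03,0,0.1],[0,0,0,0,0,0,0.1]]'
python3 - <<'E'
from h import *
snap('top','top1');im=cv2.imread('pics/top1.png');cv2.imwrite('pics/top1c.png',cv2.resize(im[150:330,80:320],None,fx=3,fy=3))
go(.45,.08,.02)
E
```

```text
time_s: 3.85
ee_pos: [0.5562, 0.3206, 0.1859]
eef_rot: [3.139, 0.002, 2.715]
force: [-0.1, 0.2, -1.3]
opening: 0.0223
finger_force: 58.9
time_s: 4.47
ee_pos: [0.4873, 0.1708, 0.1826]
eef_rot: [-3.137, -0.002, 2.71]
force: [0.3, 0.5, -1.1]
opening: 0.0223
finger_force: 59.1
t 4.525 pos [0.4879 0.1733 0.1829] yaw 2.7126 open 0.0222 F [-0.5  0.3 -2. ]
turn [-0.002  -0.0022  0.    ] shift now-axes [-0.0047 -0.1003  0.1631] after turn [-0.0043 -0.1007  0.1629]
```

View pics/top1c.png

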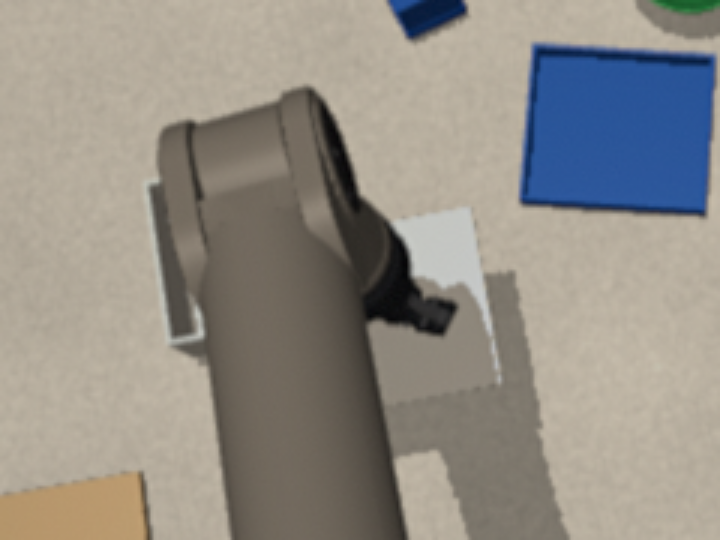

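The arm hides the box. Its rim is visible at crop (160,260), but not the jar. I'll carry on to above the lay-down spot and look again.

```bash
python3 -m crank '[[0,0,0,-0.001,-0.025,0,0.1],[0,0,0,-0.001,-0.04,0,0.1],[0,0,0,-0.001,-0.03,0,0.1],[0,0,0,0,-0.003,0,0.1],[0,0,0,0,0,0,0.1]]'
python3 - <<'E'
from h import *
snap('top','top2');im=cv2.imread('pics/top2.png');cv2.imwrite('pics/top2c.png',cv2.resize(im[150:330,80:320],None,fx=3,fy=3))
go(.45,.08,.02)
E
```

```text
time_s: 5.15
ee_pos: [0.4515, 0.0858, 0.1839]
eef_rot: [3.141, -0.001, 2.717]
force: [0.4, 0.4, -1.3]
opening: 0.0221
finger_force: 59.2
t 5.2 pos [0.4517 0.0861 0.1839] yaw 2.7174 open 0.0223 F [-0.2 -0.6 -1.7]
turn [ 0.0006 -0.0005 -0.    ] shift now-axes [-0.0011 -0.0064  0.1639] after turn [-0.001  -0.0063  0.1639]
```

View pics/top2c.png

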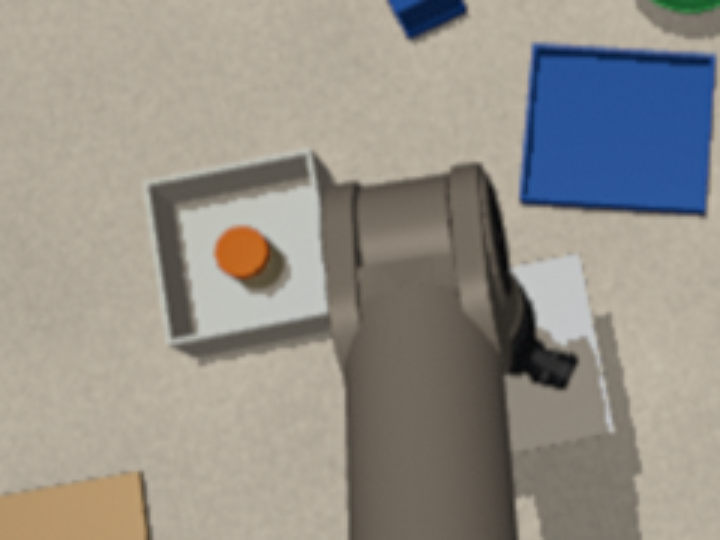

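Orange cap at crop (242,252), so the green jar is in the right box. I'll put this lid back at the pose where I gripped it.

```bash
python3 -m crank '[[0,0,0,0,0.03,0,0.1],[0,0,0,0,0.05,0,0.1],[0,0,0,0,0.05,0,0.1],[0,0,0,0,0.05,0,0.1],[0,0,0,0,0.05,0,0.1]]'
python3 -m crank '[[0,0,0,0,0.022,0,0.1],[0,0,0,0,0,0,0.1],[0,0,0,0,0,0,0.1],[0,0,0,0,0,0,0.1],[0,0,0,0,0,0,0.1]]'
python3 - <<'E'
from h import *
go(.5562,.3208,.0855,2.715)
E
```

```text
time_s: 5.82
ee_pos: [0.5467, 0.2974, 0.1836]
eef_rot: [3.141, -0.001, 2.718]
force: [0.4, 0.5, -0.9]
opening: 0.022
finger_force: 59.2
time_s: 6.45
ee_pos: [0.5558, 0.3127, 0.1847]
eef_rot: [3.141, 0.0, 2.713]
force: [0.3, -0.6, -1.3]
opening: 0.0222
finger_force: 59.2
t 6.45 pos [0.5558 0.3127 0.1847] yaw 2.7135 open 0.0222 F [ 0.3 -0.6 -1.3]
turn [ 0.0001  0.0003 -0.0015] shift now-axes [0.003  0.0076 0.0992] after turn [0.003  0.0076 0.0992]
```

```bash
python3 -m crank '[[0,0,-0.001,0.003,0.0075,0,0.1],[0,0,0,0,0,0.03,0.1],[0,0,0,0,0,0.03,0.1],[0,0,0,0,0,0.02,0.1],[0,0,0,0,0,0,0.1]]'
python3 - <<'E'
from h import *
go(.5562,.3208,.0855,2.715)
E
```

```text
time_s: 7.08
ee_pos: [0.5543, 0.3215, 0.1023]
eef_rot: [-3.138, -0.003, 2.716]
force: [-0.4, 0.4, -1.6]
opening: 0.0221
finger_force: 59.3
t 7.075 pos [0.5543 0.3215 0.1023] yaw 2.7163 open 0.0221 F [-0.4  0.4 -1.6]
turn [-0.0035 -0.003   0.0013] shift now-axes [-0.0021  0.0002  0.0167] after turn [-0.002   0.0001  0.0168]
```

```bash
python3 -m crank '[[0,0,0,-0.002,0,0.007,0.1],[0,0,0,0,0,0.005,0.1],[0,0,0,0,0,0.004,0.1],[0,0,0,0,0,0,0.1],[0,0,0,0,0,0,0.1]]'
python3 - <<'E'
from h import *
go(.5562,.3208,.0855,2.715)
E
```

```text
time_s: 7.7
ee_pos: [0.558, 0.321, 0.0886]
eef_rot: [3.141, 0.0, 2.716]
force: [0.3, 0.9, -1.1]
opening: 0.022
finger_force: 59.3
t 7.7 pos [0.558  0.321  0.0886] yaw 2.716 open 0.022 F [ 0.3  0.9 -1.1]
turn [0.0004 0.0003 0.001 ] shift now-axes [ 0.0015 -0.001   0.0031] after turn [ 0.0015 -0.001   0.0031]
```

```bash
python3 -m crank '[[0,0,0,0.001,-0.001,0.0015,0.1],[0,0,0,0,0,0.0015,0.1],[0,0,0,0,0,0.001,0.1],[0,0,0,0,0,0,0.1],[0,0,0,0,0,0,0.1]]'
```

```text
time_s: 8.32
ee_pos: [0.5564, 0.3204, 0.0856]
eef_rot: [3.141, -0.0, 2.716]
force: [-3.2, -1.5, 6.2]
opening: 0.0225
finger_force: 59.9
```

```bash
python3 -m crank '[[0,0,0,0,0,0,0.6],[0,0,0,0,0,0,0.7],[0,0,0,0,0,0,0.7],[0,0,0,0,0,0,0.7],[0,0,0,0,0,-0.02,0.7]]'
python3 -m crank '[[0,0,0,0,0,-0.04,0.7],[0,0,0,0,0,-0.04,0.7],[0,0,0,0,0,-0.02,0.7],[0,0,0,0.0125,-0.027,0,0.7],[0,0,0,0.023,-0.052,0,0.7]]'
python3 -m crank '[[0,0,0,0.023,-0.052,0,0.7],[0,0,0,0.023,-0.052,0,0.7],[0,0,0,0.023,-0.052,0,0.7],[0,0,0,0.023,-0.052,0,0.7],[0,0,0,0.023,-0.052,0,0.7]]'
python3 - <<'E'
from h import *
snap('top','top3');W=cloud('top3')
for n,a in(('plate',(188,278,118,208,.068,.085)),('knob',(203,263,133,193,.095,.13))):
    P=W[a[0]:a[1],a[2]:a[3]].reshape(-1,3);P=P[(P[:,2]>a[4])&(P[:,2]<a[5])];print(n,len(P),P.mean(0),P[:,2].std(),cv2.minAreaRect(P[:,:2].astype(np.float32)))
go(.594,-.302,.19)
E
```

```text
time_s: 8.95
ee_pos: [0.555, 0.3196, 0.1024]
eef_rot: [-3.138, -0.003, 2.716]
force: [-0.7, 0.2, 0.0]
opening: 0.0596
finger_force: 0.0
time_s: 9.57
ee_pos: [0.4919, 0.2639, 0.2043]
eef_rot: [3.14, 0.001, 2.717]
force: [0.4, -0.4, 0.9]
opening: 0.0596
finger_force: 0.0
time_s: 10.2
ee_pos: [0.2782, 0.0726, 0.2043]
eef_rot: [3.141, 0.001, 2.716]
force: [1.3, -1.1, 2.1]
opening: 0.0599
finger_force: 0.0
plate 3101 [0.55253538 0.31826691 0.07750172] 0.0028784671548638227 ((0.5545288324356079, 0.31996095180511475), (0.14293676614761353, 0.14311815798282623), 13.08601188659668)
knob 94 [0.55223911 0.31706124 0.11154357] 0.004904876181881689 ((0.5526147484779358, 0.31782621145248413), (0.02320626750588417, 0.022046953439712524), 88.87133026123047)
t 10.25 pos [0.2714 0.0677 0.2027] yaw 2.7123 open 0.0599 F [-5.8 -3.8 -1.7]
turn [-0.0057 -0.006   0.    ] shift now-axes [-0.4472 -0.2018  0.0112] after turn [-0.4472 -0.2018  0.0127]
```

Left lid is seated again (plate at z 0.077, flat, same centre). I got the sign of the x shift wrong and passed close to the base, with no harm done. On to the right box.

```bash
python3 -m crank '[[0,0,0,-0.02,-0.009,0,0.7],[0,0,0,-0.05,-0.0225,0,0.7],[0,0,0,-0.05,-0.0225,0,0.7],[0,0,0,-0.05,-0.0225,0,0.7],[0,0,0,-0.05,-0.0225,0,0.7]]'
python3 -m crank '[[0,0,0,-0.05,-0.0225,0,0.7],[0,0,0,-0.05,-0.0225,0,0.7],[0,0,0,-0.05,-0.0225,0,0.7],[0,0,0,-0.04,-0.018,0,0.7],[0,0,0,0,0,0,0.7]]'
python3 - <<'E'
from h import *
go(.594,-.302,.19)
E
```

```text
time_s: 10.88
ee_pos: [0.4405, -0.1083, 0.2046]
eef_rot: [3.141, 0.001, 2.717]
force: [1.4, 0.2, 0.3]
opening: 0.0599
finger_force: 0.0
time_s: 11.5
ee_pos: [0.5772, -0.2668, 0.2026]
eef_rot: [-3.138, -0.001, 2.713]
force: [-0.6, 1.3, -0.3]
opening: 0.06
finger_force: 0.0
t 11.5 pos [ 0.5772 -0.2668  0.2026] yaw 2.7127 open 0.06 F [-0.6  1.3 -0.3]
turn [-0.0036 -0.0007  0.    ] shift now-axes [-0.0299 -0.025   0.0126] after turn [-0.0299 -0.025   0.0126]
```

```bash
python3 -m crank '[[0,0,0,-0.03,-0.025,0.012,0.7],[0,0,0,0,0,0,0.7],[0,0,0,0,0,0,0.7],[0,0,0,0,0,0,0.7],[0,0,0,0,0,0,0.7]]'
python3 - <<'E'
from h import *
snap('wrist','w2');W=cloud('w2')
P=W[200:300,270:370].reshape(-1,3);P=P[(P[:,2]>.105)&(P[:,2]<.13)];q=cv2.minAreaRect(P[:,:2].astype(np.float32));print(len(P),P.mean(0),q)
P=W[60:400,130:520].reshape(-1,3);P=P[(P[:,2]>.068)&(P[:,2]<.085)];p=cv2.minAreaRect(P[:,:2].astype(np.float32));print(p)
go(*q[0],.0845)
E
```

```text
time_s: 12.12
ee_pos: [0.594, -0.2975, 0.1931]
eef_rot: [3.141, 0.001, 2.717]
force: [0.2, -1.2, 0.7]
opening: 0.0599
finger_force: 0.0
1347 [ 0.59462685 -0.29967345  0.11243708] ((0.5955179333686829, -0.30004891753196716), (0.0230901800096035, 0.02313712239265442), 25.022499084472656)
((0.5957096815109253, -0.3001687526702881), (0.1399199217557907, 0.14004719257354736), 11.279325485229492)
t 12.175 pos [ 0.5939 -0.2978  0.193 ] yaw 2.717 open 0.0602 F [ 0.2 -0.   0.3]
turn [0.0008 0.0008 0.    ] shift now-axes [-0.0023 -0.0015  0.1085] after turn [-0.0024 -0.0014  0.1085]
```

```bash
python3 -m crank '[[0,0,0,-0.0023,-0.0015,0.025,0.7],[0,0,0,0,0,0.03,0.7],[0,0,0,0,0,0.025,0.7],[0,0,0,0,0,0,0.7],[0,0,0,0,0,0,0.7]]'
python3 - <<'E'
from h import *
go(.5955,-.3005,.0845)
E
```

```text
time_s: 12.8
ee_pos: [0.5958, -0.3013, 0.1137]
eef_rot: [-3.141, 0.002, 2.716]
force: [0.2, 1.0, 1.0]
opening: 0.0598
finger_force: 0.0
t 12.8 pos [ 0.5958 -0.3013  0.1137] yaw 2.7162 open 0.0598 F [0.2 1.  1. ]
turn [-0.0002  0.0021 -0.    ] shift now-axes [0.0007 0.0006 0.0292] after turn [0.0007 0.0006 0.0292]
```

```bash
python3 -m crank '[[0,0,0,0.0007,0.0006,0.018,0.7],[0,0,0,0,0,0.01,0.7],[0,0,0,0,0,0,0.7],[0,0,0,0,0,0,0.1],[0,0,0,0,0,0,0.1]]' 60
python3 -m crank '[[0,0,0,0,0,0,0.1],[0,0,0,0,0,0,0.1],[0,0,0,0,0,0,0.1],[0,0,0,0,0,0,0.1],[0,0,0,0,0,0,0.1]]'
python3 -m crank '[[0,0,0,0,0,-0.01,0.1],[0,0,0,0,0,-0.03,0.1],[0,0,0,0,0,-0.04,0.1],[0,0,0,0,0,-0.02,0.1],[0,0,0,0,0,0,0.1]]'
python3 - <<'E'
from h import *
go(.445,-.05,.1856,2.717)
E
```

```text
time_s: 13.42
ee_pos: [0.5951, -0.3005, 0.0848]
eef_rot: [-3.141, 0.001, 2.716]
force: [1.0, 0.1, 0.4]
opening: 0.0241
finger_force: 0.3
time_s: 14.05
ee_pos: [0.5952, -0.3006, 0.0851]
eef_rot: [-3.141, 0.001, 2.716]
force: [-0.3, -0.2, 5.8]
opening: 0.0226
finger_force: 59.3
time_s: 14.68
ee_pos: [0.5953, -0.3005, 0.1856]
eef_rot: [-3.142, 0.003, 2.716]
force: [-0.7, 1.0, -2.8]
opening: 0.0223
finger_force: 59.0
t 14.675 pos [ 0.5953 -0.3005  0.1856] yaw 2.7161 open 0.0223 F [-0.7  1.  -2.8]
turn [-0.      0.0025 -0.0009] shift now-axes [ 0.2403  0.1661 -0.0006] after turn [0.2402 0.1664 0.    ]
```

```bash
python3 -m crank '[[0,0,0,0.02,0.014,0,0.1],[0,0,0,0.045,0.031,0,0.1],[0,0,0,0.045,0.031,0,0.1],[0,0,0,0.045,0.031,0,0.1],[0,0,0,0.045,0.031,0,0.1]]'
python3 -m crank '[[0,0,0,0.04,0.028,0,0.1],[0,0,0,0,0,0.02,0.1],[0,0,0,0,0,0.03,0.1],[0,0,0,0,0,0.03,0.1],[0,0,0,0,0,0.02,0.1]]'
python3 - <<'E'
from h import *
snap('top','top4');im=cv2.imread('pics/top4.png');cv2.imwrite('pics/top4c.png',cv2.resize(im[130:370,250:490],None,fx=2.4,fy=2.4))
go(.445,-.05,.018)
E
```

```text
time_s: 15.3
ee_pos: [0.4671, -0.0896, 0.1823]
eef_rot: [-3.141, -0.004, 2.717]
force: [0.0, 0.5, -1.1]
opening: 0.0223
finger_force: 59.1
time_s: 15.92
ee_pos: [0.442, -0.0492, 0.0815]
eef_rot: [-3.139, -0.005, 2.716]
force: [-0.4, -0.1, -1.9]
opening: 0.0223
finger_force: 59.1
t 15.975 pos [ 0.4402 -0.0491  0.0796] yaw 2.7163 open 0.0223 F [-1.1 -0.6 -2.6]
turn [-0.0043 -0.0086  0.    ] shift now-axes [-0.0052  0.0015  0.0615] after turn [-0.0047  0.0012  0.0616]
```

View pics/top4c.png

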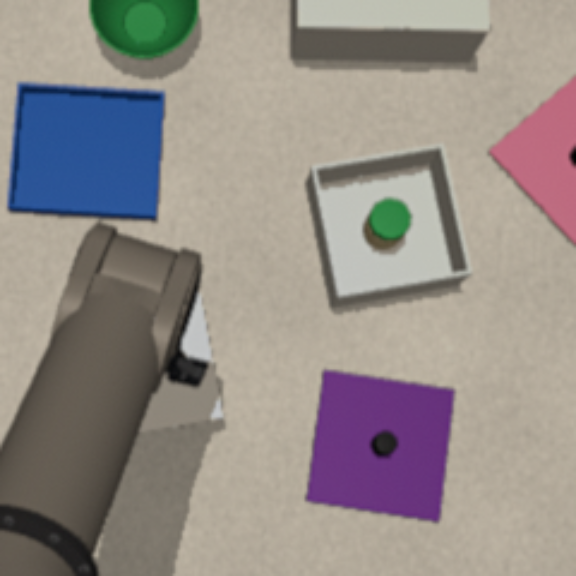

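The right box is open and the green cap shows at crop (390,219), which is full-image (412,221). Laying the lid down and measuring the jar.

```bash
python3 -m crank '[[0,-0.005,0,-0.003,0.001,0.02,0.1],[0,0,0,0,0,0.02,0.1],[0,0,0,0,0,0.01,0.1],[0,0,0,0,0,0,0.1],[0,0,0,0,0,0,0.1]]'
python3 - <<'E'
from h import *
W=cloud('top4');P=W[200:243,390:435].reshape(-1,3);P=P[(P[:,2]>.05)&(P[:,2]<.068)]
im=cv2.imread('pics/top4.png').astype(int);m=(im[...,1]>im[...,2]+25)&(im[...,1]>im[...,0]+25);m[:195]=0;m[245:]=0;m[:,:385]=0;m[:,440:]=0
Q=W[m];print('jar',m.sum(),Q.mean(0),cv2.minAreaRect(Q[Q[:,2]>.055][:,:2].astype(np.float32)))
go(.445,-.05,.018)
E
```

```text
time_s: 16.6
ee_pos: [0.4485, -0.0504, 0.0348]
eef_rot: [3.141, 0.006, 2.716]
force: [-0.3, -0.1, -1.2]
opening: 0.0226
finger_force: 59.1
jar 237 [ 0.59585109 -0.30243283  0.06451425] ((0.5964443683624268, -0.30288073420524597), (0.040958236902952194, 0.040998321026563644), 32.388816833496094)
t 16.6 pos [ 0.4485 -0.0504  0.0348] yaw 2.7158 open 0.0226 F [-0.3 -0.1 -1.2]
turn [0.0004 0.0059 0.    ] shift now-axes [ 0.0034 -0.0011  0.0168] after turn [ 0.0033 -0.0011  0.0168]
```

```bash
python3 -m crank '[[0,0.005,0,0,0,0.006,0.1],[0,0,0,0,0,0.004,0.1],[0,0,0,0,0,0.002,0.1],[0,0,0,0,0,0,0.1],[0,0,0,0,0,0,0.1]]'
```

```text
time_s: 17.23
ee_pos: [0.4481, -0.0503, 0.0224]
eef_rot: [3.141, 0.0, 2.716]
force: [0.7, 0.2, -1.5]
opening: 0.0222
finger_force: 59.1
```

```bash
python3 -m crank '[[0,0,0,0,0,0.002,0.1],[0,0,0,0,0,0.0015,0.1],[0,0,0,0,0,0.001,0.1],[0,0,0,0,0,0,0.1],[0,0,0,0,0,0,0.1]]'
```

```text
time_s: 17.85
ee_pos: [0.4479, -0.0502, 0.0179]
eef_rot: [3.141, -0.0, 2.716]
force: [-0.7, 0.3, 1.7]
opening: 0.0223
finger_force: 59.4
```

```bash
python3 -m crank '[[0,0,0,0,0,0,0.6],[0,0,0,0,0,0,0.7],[0,0,0,0,0,0,0.8],[0,0,0,0,0,0,0.8],[0,0,0,0,0,-0.02,0.8]]'
python3 -m crank '[[0,0,0,0,0,-0.04,0.8],[0,0,0,0,0,-0.05,0.8],[0,0,0,0,0,-0.04,0.8],[0,0,0,-0.02,-0.014,0,0.8],[0,0,0,-0.045,-0.031,0,0.8]]'
python3 -m crank '[[0,0,0,-0.045,-0.031,0,0.8],[0,0,0,-0.045,-0.031,0,0.8],[0,0,0,-0.045,-0.031,0,0.8],[0,0,0,-0.04,-0.027,0,0.8],[0,0,0,0,0,0,0.8]]'
python3 - <<'E'
from h import *
go(.598,-.3,.15)
E
```

```text
time_s: 18.48
ee_pos: [0.4465, -0.0501, 0.0369]
eef_rot: [-3.14, -0.003, 2.716]
force: [0.4, 0.4, 1.1]
opening: 0.0685
finger_force: 0.0
time_s: 19.1
ee_pos: [0.4896, -0.1154, 0.1685]
eef_rot: [3.138, 0.0, 2.723]
force: [0.6, -0.5, 0.3]
opening: 0.0682
finger_force: 0.0
time_s: 19.73
ee_pos: [0.5976, -0.3045, 0.1661]
eef_rot: [-3.137, -0.001, 2.711]
force: [-0.6, -0.6, -0.4]
opening: 0.0683
finger_force: 0.0
t 19.725 pos [ 0.5976 -0.3045  0.1661] yaw 2.7107 open 0.0683 F [-0.6 -0.6 -0.4]
turn [-0.0044 -0.001   0.    ] shift now-axes [0.0015 0.0043 0.0161] after turn [0.0015 0.0043 0.0161]
```

```bash
python3 -m crank '[[0,0,0,0.0015,0.004,0,0.8],[0,0,0,0,0,0,0.8],[0,0,0,0,0,0,0.8],[0,0,0,0,0,0,0.8],[0,0,0,0,0,0,0.8]]'
python3 - <<'E'
from h import *
snap('wrist','w3');W=cloud('w3');im=cv2.imread('pics/w3.png').astype(int);m=(im[...,1]>im[...,2]+25)&(im[...,1]>im[...,0]+25)&(W[...,2]>.055)&(W[...,2]<.075)
Q=W[m];q=cv2.minAreaRect(Q[:,:2].astype(np.float32));print('jar',m.sum(),Q.mean(0),q)
go(*q[0],.026)
snap('top','top5');W=cloud('top5');im=cv2.imread('pics/top5.png').astype(int)
P=W[240:330,250:380].reshape(-1,3);p=P[(P[:,2]>.005)&(P[:,2]<.02)];k=P[(P[:,2]>.035)&(P[:,2]<.06)];print('lid',len(p),p.mean(0),p[:,2].std(),cv2.minAreaRect(p[:,:2].astype(np.float32)),'knob',k.mean(0) if len(k) else 0)
E
```

```text
time_s: 20.35
ee_pos: [0.5988, -0.2952, 0.168]
eef_rot: [3.141, 0.0, 2.716]
force: [0.1, 0.3, 0.6]
opening: 0.0683
finger_force: 0.0
jar 3622 [ 0.59789276 -0.30018309  0.06372303] ((0.598678469657898, -0.30056890845298767), (0.042731430381536484, 0.042077913880348206), 36.928497314453125)
t 20.4 pos [ 0.5988 -0.2952  0.168 ] yaw 2.716 open 0.0681 F [-0.1 -0.6 -0.5]
turn [0.0002 0.0002 0.    ] shift now-axes [-0.0021 -0.0049  0.142 ] after turn [-0.0021 -0.0049  0.142 ]
lid 1223 [ 0.46756526 -0.02449993  0.00948421] 0.003132221743795164 ((0.4420146942138672, -0.06088566780090332), (0.2255721241235733, 0.33111611008644104), 0.13090838491916656) knob 0
```

View pics/w3.png

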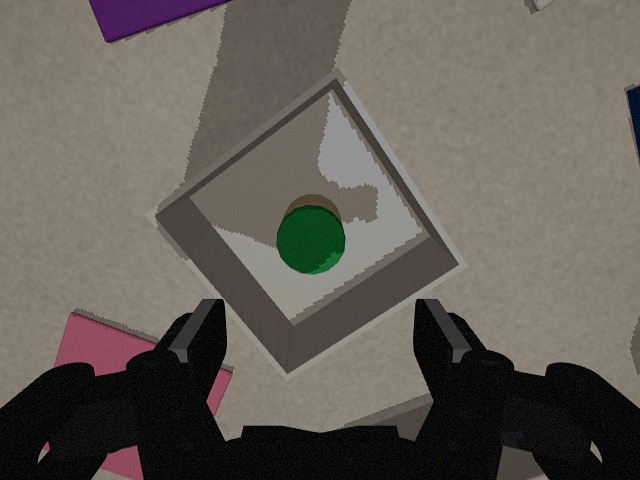

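The cap is at (311,239), and the depth puts it at (0.598,-0.300), z 0.064 as expected. The fingers will go in along the box diagonal.

```bash
python3 -m crank '[[0,0,0,-0.002,-0.005,0.02,0.8],[0,0,0,0,0,0.03,0.8],[0,0,0,0,0,0.025,0.8],[0,0,0,0,0,0,0.8],[0,0,0,0,0,0,0.8]]'
python3 - <<'E'
from h import *
go(.5985,-.3003,.026)
E
```

```text
time_s: 21.08
ee_pos: [0.5986, -0.3014, 0.0931]
eef_rot: [-3.141, 0.001, 2.716]
force: [-0.1, -0.2, -0.7]
opening: 0.0681
finger_force: 0.0
t 21.075 pos [ 0.5986 -0.3014  0.0931] yaw 2.7155 open 0.0681 F [-0.1 -0.2 -0.7]
turn [-0.0005  0.0006 -0.    ] shift now-axes [0.0006 0.001  0.067 ] after turn [0.0006 0.0009 0.0671]
```

```bash
python3 -m crank '[[0,0,0,0.0005,0.001,0.02,0.8],[0,0,0,0,0,0.025,0.8],[0,0,0,0,0,0.021,0.8],[0,0,0,0,0,0,0.8],[0,0,0,0,0,0,0.8]]'
python3 -m crank '[[0,0,0,0,0,0,0.3],[0,0,0,0,0,0,0.3],[0,0,0,0,0,0,0.3],[0,0,0,0,0,0,0.3],[0,0,0,0,0,0,0.3]]' 50
```

```text
time_s: 21.7
ee_pos: [0.5989, -0.3002, 0.0274]
eef_rot: [-3.141, 0.001, 2.716]
force: [0.6, 0.9, 0.6]
opening: 0.0682
finger_force: 0.0
time_s: 22.32
ee_pos: [0.5993, -0.3007, 0.0283]
eef_rot: [-3.141, 0.003, 2.716]
force: [-0.7, -1.0, 5.6]
opening: 0.0429
finger_force: 51.2
```

```bash
python3 -m crank '[[0,0,0,0,0,-0.015,0.3],[0,0,0,0,0,-0.035,0.3],[0,0,0,0,0,-0.045,0.3],[0,0,0,0,0,-0.025,0.3],[0,0,0,0,0,0,0.3]]'
python3 -m crank '[[0,0,0,0.005,0.026,0,0.3],[0,0,0,0.009,0.046,0,0.3],[0,0,0,0.009,0.047,0,0.3],[0,0,0,0.009,0.047,0,0.3],[0,0,0,0.009,0.047,0,0.3]]'
python3 -m crank '[[0,0,0,0.009,0.046,0,0.3],[0,0,0,0.009,0.046,0,0.3],[0,0,0,0.003,0.016,0,0.3],[0,0,0,0,0,0,0.3],[0,0,0,0,0,0,0.3]]'
python3 - <<'E'
from h import *
go(.676,.018,.0288)
snap('top','top6');W=cloud('top6');P=W[230:340,240:400].reshape(-1,3);p=P[(P[:,2]>.006)&(P[:,2]<.02)];k=P[(P[:,2]>.035)&(P[:,2]<.06)];print(len(p),p.mean(0),k.mean(0),len(k))
im=cv2.imread('pics/top6.png');cv2.imwrite('pics/top6c.png',cv2.resize(im[100:340,200:460],None,fx=2.3,fy=2.3))
E
```

```text
time_s: 22.95
ee_pos: [0.5996, -0.3004, 0.1494]
eef_rot: [-3.141, 0.005, 2.716]
force: [0.1, 0.1, -2.3]
opening: 0.043
finger_force: 51.0
time_s: 23.58
ee_pos: [0.6478, -0.0864, 0.1443]
eef_rot: [-3.141, -0.004, 2.716]
force: [0.3, 0.2, -2.4]
opening: 0.0429
finger_force: 51.1
time_s: 24.2
ee_pos: [0.6737, 0.0149, 0.1462]
eef_rot: [-3.138, -0.0, 2.712]
force: [0.1, -1.1, -1.8]
opening: 0.0429
finger_force: 51.2
t 24.2 pos [0.6737 0.0149 0.1462] yaw 2.7121 open 0.0429 F [ 0.1 -1.1 -1.8]
turn [-0.0031 -0.0004  0.    ] shift now-axes [-0.0009  0.0042  0.1174] after turn [-0.0008  0.0038  0.1174]
4460 [ 0.43014046 -0.10564141  0.01062033] [ 0.48382665 -0.13389133  0.0464234 ] 126
```

View pics/top6c.png

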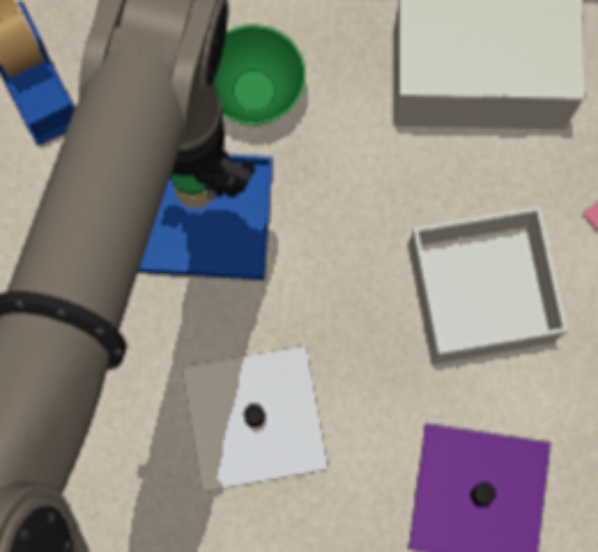

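The lid lies flat with its knob up at crop (255,415), the right box is empty, and the jar hangs over the tray at (195,190). Lowering it now.

```bash
python3 -m crank '[[0,0,0,0,0.004,0.02,0.3],[0,0,0,0,0,0.035,0.3],[0,0,0,0,0,0.03,0.3],[0,0,0,0,0,0.015,0.3],[0,0,0,0,0,0,0.3]]'
python3 -m crank '[[0,0,0,0,0,0.005,0.3],[0,0,0,0,0,0,0.3],[0,0,0,0,0,0,0.3],[0,0,0,0,0,0,0.3],[0,0,0,0,0,0,0.3]]'
```

```text
time_s: 24.88
ee_pos: [0.675, 0.0216, 0.045]
eef_rot: [-3.14, -0.003, 2.715]
force: [-0.6, -0.2, -0.7]
opening: 0.0431
finger_force: 51.2
time_s: 25.5
ee_pos: [0.6764, 0.022, 0.0421]
eef_rot: [3.141, 0.0, 2.716]
force: [0.7, 0.8, -1.0]
opening: 0.0431
finger_force: 51.2
```

```bash
python3 -m crank '[[0,0,0,0,0,0.005,0.3],[0,0,0,0,0,0.004,0.3],[0,0,0,0,0,0.002,0.3],[0,0,0,0,0,0,0.3],[0,0,0,0,0,0,0.3]]'
```

```text
time_s: 26.12
ee_pos: [0.6764, 0.0219, 0.0309]
eef_rot: [3.142, 0.0, 2.716]
force: [-0.2, -0.3, -2.0]
opening: 0.043
finger_force: 51.2
```

```bash
python3 -m crank '[[0,0,0,0,0,0.001,0.3],[0,0,0,0,0,0.001,0.3],[0,0,0,0,0,0.0007,0.3],[0,0,0,0,0,0,0.3],[0,0,0,0,0,0,0.3]]'
```

```text
time_s: 26.75
ee_pos: [0.6762, 0.022, 0.0284]
eef_rot: [3.141, 0.0, 2.716]
force: [-1.5, 0.7, 1.3]
opening: 0.0429
finger_force: 51.2
```

```bash
python3 -m crank '[[0,0,0,0,0,0.0003,0.3],[0,0,0,0,0,0,0.55],[0,0,0,0,0,0,0.65],[0,0,0,0,0,0,0.75],[0,0,0,0,0,0,0.75]]'
python3 -m crank '[[0,0,0,0,0,-0.015,0.75],[0,0,0,0,0,-0.035,0.75],[0,0,0,0,0,-0.045,0.75],[0,0,0,0,0,-0.03,0.75],[0,0,0,0,0,0,0.75]]'
python3 -m crank '[[0,0,0,0.03,0,0,0.75],[0,0,0,0.05,0,0,0.75],[0,0,0,0.05,0,0,0.75],[0,0,0,0.04,0,0,0.75],[0,0,0,0,0,0,0.75]]'
python3 - <<'E'
from h import *
snap('wrist','w4');snap('top','top7')
a=cv2.imread('pics/w4.png');b=cv2.imread('pics/top7.png')
cv2.imwrite('pics/end.png',np.hstack([cv2.resize(a,(400,300)),cv2.resize(b,(400,300))]))
W=cloud('w4');im=a.astype(int);m=(im[...,1]>im[...,2]+25)&(im[...,1]>im[...,0]+25);m&=np.hypot(W[...,0]-.676,W[...,1]-.02)<.08
Q=W[m];print(m.sum(),Q.mean(0),Q[:,2].std());print(observe()['ee_pos'],observe()['force'])
E
```

```text
time_s: 27.38
ee_pos: [0.6763, 0.0219, 0.0277]
eef_rot: [3.142, 0.0, 2.716]
force: [-0.2, 0.4, -0.5]
opening: 0.064
finger_force: 0.0
time_s: 28.0
ee_pos: [0.6788, 0.0212, 0.1577]
eef_rot: [3.138, 0.008, 2.716]
force: [0.2, -1.5, 0.3]
opening: 0.0642
finger_force: 0.0
time_s: 28.62
ee_pos: [0.5177, 0.0947, 0.1517]
eef_rot: [3.141, -0.005, 2.72]
force: [1.1, -0.1, -0.4]
opening: 0.0639
finger_force: 0.0
0 [nan nan nan] nan
[0.52141382 0.09218747 0.15273121] [0.91553442 0.29313566 0.32670665]<stdin>:6: RuntimeWarning: Mean of empty slice.
  ret = um.true_divide(
  ret = _var(a, axis=axis, dtype=dtype, out=out, ddof=ddof,
  arrmean = um.true_divide(arrmean, div, out=arrmean,
  ret = ret.dtype.type(ret / rcount)
```

View pics/end.png

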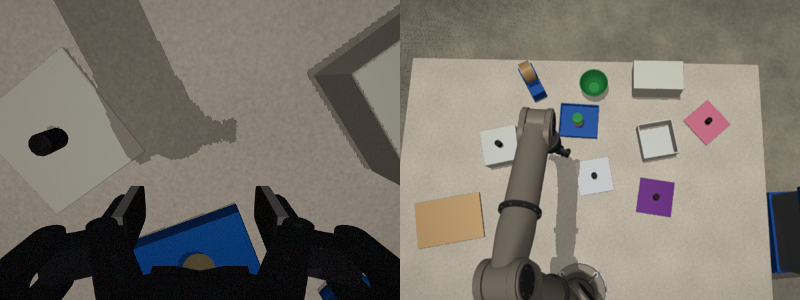

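The jar stands in the tray (right panel, 578,119). The left box is closed (499,145) and the lid lies flat (595,175). One numeric check before handing in.

Run:
```python
from h import *
W=cloud('top7');im=cv2.imread('pics/top7.png').astype(int);m=(im[...,1]>im[...,2]+25)&(im[...,1]>im[...,0]+25);m[:168]=0;m[225:]=0;m[:,:250]=0;m[:,325:]=0
Q=W[m];print('jar',m.sum(),np.median(Q,0),Q[:,2].std())
def fit(c,r,lo,hi):
    P=W[c[1]-r:c[1]+r,c[0]-r:c[0]+r].reshape(-1,3);P=P[(P[:,2]>lo)&(P[:,2]<hi)];A=np.c_[P[:,:2]-P[:,:2].mean(0),np.ones(len(P))];print(len(P),np.linalg.lstsq(A,P[:,2],rcond=None)[0])
fit((476,280),16,-.01,.025);fit((160,233),20,.06,.09)
```

```text
jar 220 [nan nan nan] nan
1022 [-0.0057595   0.00299341  0.00122308]
1488 [-0.00295205 -0.00506268  0.0776593 ]
```

Run:
```python
from h import *
W=cloud('top7');im=cv2.imread('pics/top7.png').astype(int);m=(im[...,1]>im[...,2]+25)&(im[...,1]>im[...,0]+25);m[:168]=0;m[225:]=0;m[:,:250]=0;m[:,325:]=0
Q=W[m];print('jar',np.nanmedian(Q,0),np.nanstd(Q[:,2]))
P=W[265:296,296:328].reshape(-1,3);P=P[(P[:,2]>-.01)&(P[:,2]<.025)];A=np.c_[P[:,:2]-P[:,:2].mean(0),np.ones(len(P))];print(len(P),np.linalg.lstsq(A,P[:,2],rcond=None)[0])
j=np.nanmedian(Q[:,2]);
if .058<j<.07: print(close_job())
```

```text
jar [0.67255759 0.02039371 0.06446223] 0.0032384199183501773
907 [-0.00209406 -0.00553063  0.01088319]
the job is handed in; nothing more can be done
None
```

Handed in at about 29 s of the 64 s: the green-capped jar stands upright in the blue tray, its lid lies flat on the bench with the knob up, and the orange jar's box is closed again.

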